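# Snap the camera board into its test cradle and uncap it

## Task

The camera board is hooked into the test cradle at its far end, but its near edge still rests on top of the two sprung catches. Press that edge down until both catches have parted and snapped back over it and the board lies flat, with the cap still on the lens; then lift the cap off and set it right way up in the empty well of the cap tray. Leave the other things on the bench where they are.

Things in the scene. Friction and masses are not known exactly. Their poses are not given: they have to be found in the camera images.
- cradle: Fixed test cradle: black base 146 (x) x 98 (y) x 10 mm with holders. Origin on the bench under the seated board's centre (board within 1.5 mm of it); +x end: two fixed hooks reaching 5 mm over the board, up to 26 mm high; -x end: two sprung catches; z up. Seated board: underside 16, top 19 mm over the bench. Side guides 28 mm high at y = +-38 mm. Turned up to 0.4 rad.
- cam_board: Camera board 100 (x) x 70 (y) x 3 mm, dark green, 110 g. Origin: centre of underside; +x to the hooked far edge, z out of the component side. Lens mount 40 x 40 mm, 15 mm high, at x = 14, and on it an upright lens, 27 mm diameter. Bare board to press on: x = -48 to -8, y = -17 to 17 mm. Starts tilted 5 to 6 degrees, near edge (-x) up; pushed down 10 mm there it snaps in flat.
- board_edge (a point): Middle of the near edge of the camera board, on its top face, at x = -50, y = 0, z = 3 mm in the board's frame. About 29 mm above the bench at the start, 19 mm when the board is snapped in.
- lens_front (a point): Centre of the lens front face (under the cap), at x = 14, y = 0, z = 38 mm in the board's frame.
- catch_left (a joint): Outward travel (-x of the cradle) of the sprung hook at its +y side, m, 0 at rest, at most 0.007. Steel hook at y = 24 to 34 mm, 31 mm high; its sloped nose reaches 3.5 mm over the board's edge, flat underside 20 mm over the bench. It gives 2.5 to 4 mm as the edge passes, then springs back. 2 N at rest, 450 N/m; both together take 7 to 14 N of push near the edge.
- catch_right (a joint): The same for the catch at the -y side of the cradle (y = -34 to -24 mm). Between the two catches 48 mm are free.
- cap: Lens cap, black plastic, round, 34 mm in diameter, 20 mm high, closed top 2.5 mm thick, 15 g, sitting loosely on the lens (1.5 mm play all round). Origin: centre of its open lower rim; z towards its closed top. On the lens its rim is 20.5 mm and its top 40.5 mm above the board's underside; it comes free after a straight lift of 18 mm.
- tray: Cap tray, fixed, grey plastic, 64 (x) x 150 (y) x 8 mm, with two round wells 43 mm in diameter and 5 mm deep at y = +38 mm (empty) and y = -38 mm (holds a spare cap). Origin: on the bench, under its centre; z up. It may be turned any way.
- well (a point): Centre of the floor of the empty well, at x = 0, y = 38, z = 3 mm in the tray's frame; the tray's top is 5 mm higher.
- spare_cap: Another cap like the first, in the other well of the tray. Leave it alone. Origin: centre of its lower rim.
- screwdriver: Black-handled screwdriver 170 mm long, lying on the bench between cradle and tray. Leave it alone. Origin under its middle.
- tweezers: Steel tweezers 135 mm long, 6 mm high, lying on the bench behind. Leave them alone. Origin under their middle.
- spare_board: Small dark board 42 x 42 mm, 9 mm high, lying on the bench behind. Leave it alone. Origin under its centre.
Not all that is in view belongs to the job. Leave any blue or orange look-alike of the cam_board alone.

How it is judged (in metres and radians):
On the way, in this order (a step that is already met when the one before it is completed fails the run):
1. the board lies flat under both closed catches, the cap still on the lens (z of board_edge in the frame of cradle below 0.0206 m and angle between the z axis of cam_board and the z axis of cradle, either way round below 0.03 rad and value of joint each of catch_left, catch_right below 0.002 m and distance between cap and cam_board below 0.03 m and angle between cap's own z axis and vertical below 0.2 rad), for 0.2 s.
2. the cap stands in the empty well (horizontal distance between cap and well below 0.007 m and z of cap in the frame of tray below 0.0055 m), for 0.1 s.
At the end, for the whole second after the job is handed in: The board lies flat (0.03 rad, near edge top at most 20.6 mm over the bench) with both catches back within 2 mm of rest over its edge; the cap stands on the floor of the empty well, within 7 mm of its centre, closed top up (0.1 rad), at rest (all of step 2 and z of board_edge in the frame of cradle below 0.0206 m and angle between the z axis of cam_board and the z axis of cradle, either way round below 0.03 rad and value of joint each of catch_left, catch_right below 0.002 m and angle between cap's own z axis and vertical below 0.1 rad and linear speed of each of cap, cam_board below 0.02 m/s); the robot touches nothing.
It fails at once if another thing on the bench was shifted by more than 30 mm (distance of any of screwdriver, tweezers, spare_board from where it was at the start of the episode above 0.03 m).
It fails at once if the spare cap was taken from its well or moved by more than 15 mm (distance of spare_cap from where it was at the start of the episode above 0.015 m).
It also fails if it takes over 48 s, if anything falls off the work surface, if the arm or the gripper's body presses on something with over 40 N, if the wrist force passes 120 N, or if a joint passes its speed limit or range.

## Robot

A 6-joint arm with a two-finger parallel gripper is mounted at the origin on the work surface. World frame = base frame: x ahead of the robot, y to its left, z up, the work surface at z = 0. Lengths are in m, angles in degrees, forces in N, time in s.
With the tool pointing down it reaches from about 0.35 to 0.875 m from the base axis. Payload 4.2 kg.
Tool frame: the origin (TCP) lies on the centre line of the jaws, within the pads' length; the fingertips stand 11 mm ahead of it and the grasp point (between the pads) lies 8 mm behind it; z points along the fingers, y is the line along which they close (so a half turn about z gives the same grasp; the last joint's range is limited). The gripper opens to 87 mm and grips with 3 to 60 N. Pads are 19 mm wide; open, the fingers measure 117 mm over their backs; the gripper's body (75 mm by 190 mm) begins 51 mm behind the grasp point.
Start: joints at [85.176, 22.042, 0.453, 0, -68.411, -14.817], TCP at [0.21, 0.589, 0.234] pointing down, gripper open.
Joint ranges: [-179.83, 179.83], [-69.29, 118.12], [-61.27, 80.66], [-181.25, 117.63], [-171.15, -9.14], [-177.46, 177.46]. Speed limits (degrees/s): [159.86, 159.86, 180, 180, 180, 180].

## Interface

Orientations are given as a 3x3 rotation matrix whose columns are the frame's x, y, z axes.
In Python, from station import r gives the robot as it stands.
- The arm moves only by the tool servo_tool, never from a script. Its argument "commands" is a list that holds one entry, the list of rows, each a list of 7 numbers: the closure, from 0 (fully open) to 1 (shut), then the shift along the tool's x, y, z in mm, then the turn, a rotation vector about the tool's x, y, z in rad. In form: [[[claw, x, y, z, ax, ay, az], ...]]. A call has exactly 5 rows; each row is the pose to reach, as a shift and turn from the pose commanded when the call began, along the tool's axes at that moment; what a row does not reach only later rows make up. A row lasts 1/10 s, in which the tool goes at most 50 mm and 8.59 degrees, less where a joint would pass 70% of its speed; a pose out of reach is approached as far as the arm can. A call with a gripper value outside its range is refused whole. The fingers move at their own pace and stop on an object; the grip force is fixed at half the most. Time passes only in rows, so rows that repeat a pose let the fingers close, or fill a call up. It gives the time, the measured TCP pose, the force, the opening and the grip force at its end, in the units of the state.
- r.sense(): the state, without advancing time (a new reading comes with each control period).
- r.capture(name): name is "scene" or "top"; returns a dict with "pixels" (400x640x3 uint8, red, green, blue), "camera_matrix" (3x3 intrinsics, pixels), "dist" ([k1, k2, p1, p2, k3] as OpenCV has them; the pictures are not rectified), "R" (3x3) and "t" (3): a world point X has camera coordinates R X + t. Camera axes: x right, y down, z forward; pixel columns grow to the right and rows downward; lengths in m; the calibration is good to about 2 mm. A picture is of the moment at which its call begins. There is no depth.
- r.finish_job(): hands the job in; it is judged then, once.
The state is a dict: "time_s": time; "joints": joint angles; "joint_velocities": joint speeds; "effort": joint torques, N m; "tcp_pos": TCP position; "ee_rot": TCP orientation; "wrist_force": force on the tool from outside, world axes, zero at the start; "moment": the same for the moment, N m; "gripper_width": opening from 0.0 (shut) to 1.0 (fully open); "gripper_force": force on a finger pad.
Only numpy, scipy, OpenCV 4.12 (cv2) and the standard library are available. Lean on these libraries where they do the work, as an engineer would, in place of code of your own. Each camera call takes 0.05 s, during which the arm holds its last target. There are 200 camera calls.

## Working session

There is one attempt and no reset: what is moved stays moved. The work goes in short steps, Python scripts to look and compute and a tool call to move; the robot and the scene stay as the last step left them, time stands still between calls to the robot, and variables do not carry over. Pictures are saved under pics/ and viewed, at most 10 in all, crops included, and the job is handed in when it is done.

Besides the shell and the picture viewer there is one more tool, called as name(argument=value, ...), one argument or row to a line, values as JSON. servo_tool: Moves the arm, as the interface text tells. Its arguments: {"type":"object","properties":{"commands":{"type":"array","items":{"type":"array","items":{"type":"array","items":{"type":"number"}}}}},"required":["commands"]}

```bash
mkdir -p pics
cat > h.py <<'E'
import numpy as np, cv2
from station import r
def grab(n,f):
    c=r.capture(n); cv2.imwrite('pics/'+f+'.png',c['pixels'][:,:,::-1]); np.savez('pics/'+f,**{k:np.array(v,float) for k,v in c.items() if k!='pixels'}); return c
def back(f,uv,z):
    c=np.load('pics/'+f+'.npz'); uv=np.array(uv,float).reshape(-1,1,2)
    p=cv2.undistortPoints(uv,c['camera_matrix'],c['dist'])[:,0]
    d=np.c_[p,np.ones(len(p))]@c['R']; o=-c['R'].T@c['t']
    return o+d*((np.reshape(z,(-1,))-o[2])/d[:,2])[:,None]
def proj(f,X):
    c=np.load('pics/'+f+'.npz'); return cv2.projectPoints(np.array(X,float).reshape(-1,1,3),cv2.Rodrigues(c['R'])[0],c['t'],c['camera_matrix'],c['dist'])[0][:,0]
E
python3 - <<'E'
from h import *
for n in('scene','top'):
    c=grab(n,n+'0'); print(n,-np.array(c['R']).T@c['t'])
print(r.sense())
E
```

```text
scene [0.95683305 0.25913774 0.68147655]
top [0.36467154 0.01661935 0.90188662]
{'time_s': 0.1, 'joints': array([ 8.51742207e+01,  2.20877275e+01,  3.88603599e-01, -2.62588505e-02,
       -6.84096007e+01, -1.48174794e+01]), 'joint_velocities': array([-0.0616929 , -0.12442959,  0.19176386,  0.10138261, -0.07169443,
        0.08920813]), 'effort': array([ 3.41045970e-04, -3.91686344e+01,  1.87933785e+01,  4.23186690e+00,
        1.34530288e-02, -7.07372533e-05]), 'tcp_pos': array([0.20989837, 0.58816678, 0.23255886]), 'ee_rot': array([[ 9.41747097e-01, -3.36321370e-01, -5.84272333e-04],
       [-3.36321869e-01, -9.41745273e-01, -1.85498923e-03],
       [ 7.36368092e-05,  1.94343428e-03, -9.99998109e-01]]), 'wrist_force': array([0.51866398, 0.81059733, 0.02583346]), 'moment': array([ 0.00595104, -0.01418143, -0.04827913]), 'gripper_force': 0.0, 'gripper_width': 1.0003440744122698}
```

View pics/top0.png

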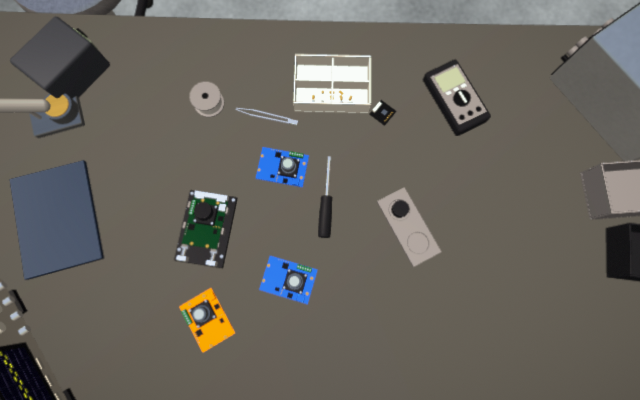

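View pics/scene0.png

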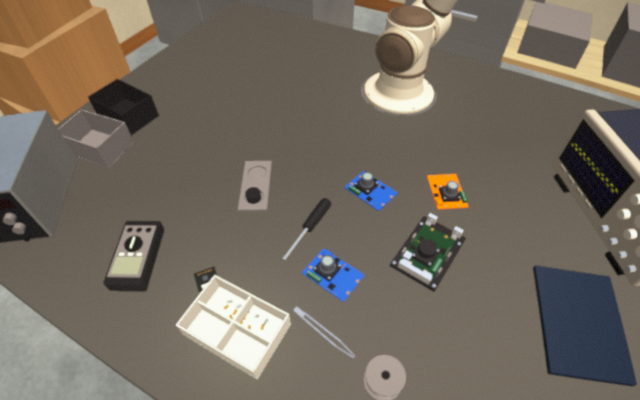

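The top picture shows four board-like things: the dark green one in the black cradle at (206,228), blue look-alikes at (283,167) and (288,280), and an orange one at (207,320). I choose the green one. Its catches are at about (183,252) and (212,258), with the capped lens at (205,211). The tray has its spare cap at (400,208) and its empty well at (418,242).

Run:
```python
from h import *
a=cv2.imread('pics/top0.png'); b=cv2.imread('pics/scene0.png')
f=lambda i,x,y,w,h,s:cv2.resize(i[y:y+h,x:x+w],None,fx=s,fy=s,interpolation=cv2.INTER_CUBIC)
A=f(a,165,180,80,100,5)   # 400x500
B=f(b,385,205,80,100,5)
cv2.imwrite('pics/crop1.png',np.hstack([A,B]))
cv2.imwrite('pics/crop2.png',f(a,370,180,80,90,6))
print(back('top0',[[206,228],[418,242],[400,208],[325,215]],[.02,.003,.02,.02]))
```

```text
[[ 0.48313658  0.24540245  0.02      ]
 [ 0.46720229 -0.18051508  0.003     ]
 [ 0.53305511 -0.14203966  0.02      ]
 [ 0.51505124  0.00893016  0.02      ]]
```

View pics/crop1.png

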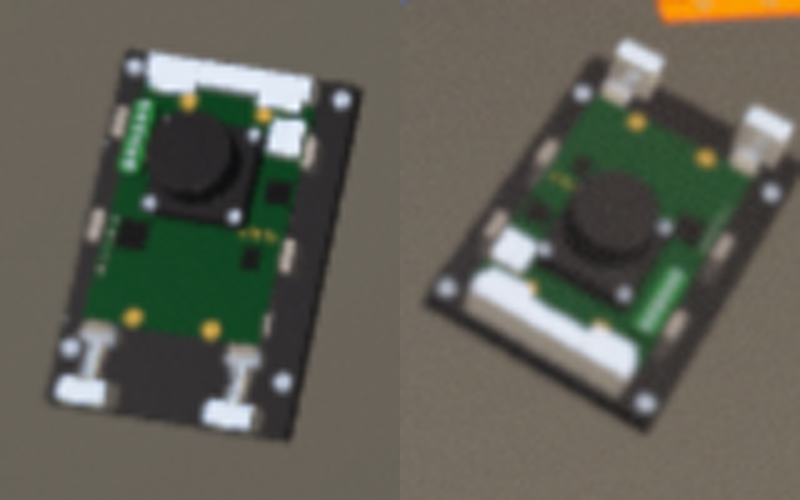

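View pics/crop2.png

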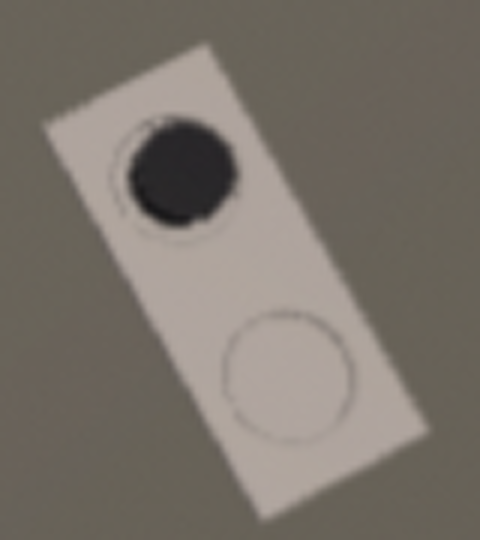

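The crop confirms it: a green board in a black base, steel catches at crop (90,360) and (238,385), hooks at the top, and the cap centred near (188,150). In the tray crop the empty well's rim is centred at (288,377).

Run:
```python
from h import *
t=lambda p,x,y,s:(np.array(p,float)+.5)/s-.5+[x,y]
C=back('top0',t([[127,50],[362,88],[291,438],[47,402]],165,180,5),.01)
print(C*1000, np.linalg.norm(np.diff(C,axis=0),axis=1))
ctr=C.mean(0); ax=(C[0]+C[1]-C[2]-C[3])[:2]; yaw=np.arctan2(ax[1],ax[0])
ay=(C[0]+C[3]-C[1]-C[2])[:2]
print('cradle',ctr,'yaw',yaw, np.arctan2(ay[1],ay[0])-np.pi/2)
# cap from two views
z=.062
print('cap top',back('top0',t([[187,150]],165,180,5),z), 'scene',back('scene0',t([[612-400,203]],385,205,5),z))
# scene cradle corners
S=back('scene0',t([[600-400,55],[800-400,165],[648-400,432],[424-400,305]],385,205,5),.01); print('scene corners',S, S.mean(0))
w=t([[288,377]],370,180,6); print('well',back('top0',w,.008))
T=back('top0',t([[209,43],[430,431],[263,520],[44,124]],370,180,6),.008);print('tray',T,T.mean(0))
d=(T[1]+T[2]-T[0]-T[3])[:2]; d/=np.linalg.norm(d); print('well from tray',T.mean(0)[:2]+d*.038)
# scene view of tray: predicted
W=back('top0',w,.008); print('scene pred',proj('scene0',W), 'spare', proj('scene0',W))
from math import *
R=np.array([[cos(yaw),-sin(yaw)],[sin(yaw),cos(yaw)]])
print('press',ctr[:2]+R@[-.040,0],'cap flat',ctr[:2]+R@[.014,0])
```

```text
[[562.92089799 286.73820372  10.        ]
 [549.35667973 189.74604078  10.        ]
 [407.24168375 208.79081883  10.        ]
 [419.27563801 306.04788521  10.        ]] [0.09793604 0.14338541 0.09799874]
cradle [0.48469872 0.24783074 0.01      ] yaw -0.13342164051503974 -0.13102506787944135
cap top [[0.51273313 0.24486744 0.062     ]] scene [[0.51438018 0.24580907 0.062     ]]
scene corners [[0.407529   0.21591927 0.01      ]
 [0.42316896 0.30796787 0.01      ]
 [0.5682551  0.28970238 0.01      ]
 [0.55672562 0.19475563 0.01      ]] [0.48891967 0.25208629 0.01      ]
well [[ 0.46577183 -0.17856305  0.008     ]]
tray [[ 0.58023825 -0.15389056  0.008     ]
 [ 0.44893099 -0.22543869  0.008     ]
 [ 0.41812146 -0.16921699  0.008     ]
 [ 0.55037778 -0.09706288  0.008     ]] [ 0.49941712 -0.16140228  0.008     ]
well from tray [ 0.46605391 -0.17959284]
scene pred [[256.23256993 171.21390507]] spare [[256.23256993 171.21390507]]
press [0.44505422 0.25315178] cap flat [0.4985743  0.24596837]
```

```bash
cat >> h.py <<'E'
def shift(xy,z,yaw):
    """shift/turn from present pose in tool axes, to vertical pose with tool x at yaw(deg)"""
    from scipy.spatial.transform import Rotation as Q
    s=r.sense(); R=s['ee_rot']; p=s['tcp_pos']
    y=np.radians(yaw); G=np.array([[np.cos(y),np.sin(y),0],[np.sin(y),-np.cos(y),0],[0,0,-1]])
    print('shift mm',np.round(R.T@(np.r_[xy,z]-p)*1000,1),'turn',np.round(Q.from_matrix(R.T@G).as_rotvec(),4))
E
python3 - <<'E'
from h import *
t=lambda p,x,y,s:(np.array(p,float)+.5)/s-.5+[x,y]
o=np.array([.4847,.2478]); a=-.132; R=np.array([[np.cos(a),-np.sin(a)],[np.sin(a),np.cos(a)]])
E=back('top0',t([[85,320],[268,342]],165,180,5),.029)[:,:2]
E2=back('scene0',t([[612-400,95],[745-400,172]],385,205,5),.029)[:,:2]
for n,p in(('top',E),('scene',E2)): print(n,p,(p-o)@R)
for n,p in(('captop',[.5127,.2449]),('scene',[.5144,.2458])): print(n,(np.array(p)-o)@R)
for x in (-.028,-.033): print(o+R@[x,0]); shift(o+R@[x,0],.060,-7.6)
E
```

```text
top [[0.45016665 0.2881129 ]
 [0.44317206 0.21627202]] [[-0.0395388   0.03541703]
 [-0.03701706 -0.03671949]]
scene [[0.44046456 0.22819633]
 [0.45191048 0.28777522]] [[-0.04127044 -0.02525527]
 [-0.03776569  0.03531181]]
captop [0.02813811 0.0008105 ]
scene [0.02970486 0.00192642]
[0.45694358 0.25148528]
shift mm [345.9 233.6 173. ] turn [ 1.900e-03  1.000e-04 -2.104e-01]
[0.45198708 0.25214336]
shift mm [341.  234.7 173. ] turn [ 1.900e-03  1.000e-04 -2.104e-01]
```

servo_tool(
  commands=[
    [[1,35,23,10,0,0,-0.04],[1,70,47,20,0,0,-0.08],[1,105,71,30,0,0,-0.12],[1,140,95,40,0,0,-0.16],[1,175,118,50,0,0,-0.21]],
  ],
)

```text
time_s: 0.6
tcp_pos: [0.3357, 0.4169, 0.1829]
ee_rot: [[0.991, -0.13, -0.0], [-0.13, -0.991, -0.001], [-0.0, 0.001, -1.0]]
wrist_force: [1.1, -0.3, 0.7]
gripper_width: 0.629
gripper_force: 0.0
```

```bash
python3 -c "
from h import *
shift([.457,.2515],.060,-7.6)"
```

```text
shift mm [141.8 148.1 122.9] turn [0.0007 0.0003 0.0021]
```

servo_tool(
  commands=[
    [[1,32,33,16,0,0,0],[1,64,66,32,0,0,0],[1,96,99,50,0,0,0],[1,120,125,70,0,0,0],[1,138,145,80,0,0,0]],
  ],
)

```text
time_s: 1.1
tcp_pos: [0.4527, 0.2538, 0.1016]
ee_rot: [[0.991, -0.134, -0.003], [-0.134, -0.991, -0.002], [-0.003, 0.003, -1.0]]
wrist_force: [-0.8, 0.0, 0.3]
gripper_width: 0.169
gripper_force: 0.0
```

Run:
```python
from h import *
shift([.457,.2515],.060,-7.6)
grab('top','t1'); grab('scene','s1')
f=lambda i,x,y,w,h,s:cv2.resize(i[y:y+h,x:x+w],None,fx=s,fy=s,interpolation=cv2.INTER_CUBIC)
cv2.imwrite('pics/crop3.png',np.hstack([f(cv2.imread('pics/t1.png'),150,170,100,120,4),f(cv2.imread('pics/s1.png'),375,190,100,120,4)]))
```

```text
shift mm [ 4.7  1.6 41.6] turn [ 0.0028  0.0025 -0.0022]
```

View pics/crop3.png

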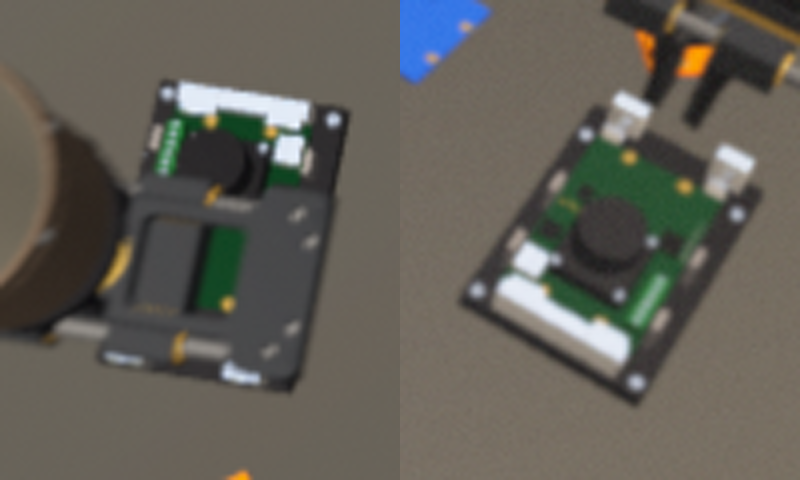

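The gripper hovers above the board's near end. In the scene crop the fingers at (670,100) are still closing and lie in line with the gap between the catches. I'll descend to just above the edge.

servo_tool(
  commands=[
    [[1,5,2,0,0.003,0.002,-0.002],[1,5,2,15,0.003,0.002,-0.002],[1,5,2,30,0.003,0.002,-0.002],[1,5,2,45,0.003,0.002,-0.002],[1,5,2,52,0.003,0.002,-0.002]],
  ],
)

```text
time_s: 1.7
tcp_pos: [0.457, 0.2548, 0.051]
ee_rot: [[0.992, -0.129, 0.002], [-0.129, -0.992, 0.002], [0.002, -0.003, -1.0]]
wrist_force: [0.0, 0.0, 0.3]
gripper_width: 0.004
gripper_force: 0.0
```

Run:
```python
from h import *
shift([.457,.2515],.030,-7.6); print(r.sense()['gripper_width'])
grab('scene','s2')
f=lambda i,x,y,w,h,s:cv2.resize(i[y:y+h,x:x+w],None,fx=s,fy=s,interpolation=cv2.INTER_CUBIC)
cv2.imwrite('pics/crop4.png',f(cv2.imread('pics/s2.png'),375,180,110,110,5))
```

```text
shift mm [ 0.4  3.3 20.9] turn [-0.0026 -0.0016  0.0033]
0.0037178225093936297
```

View pics/crop4.png

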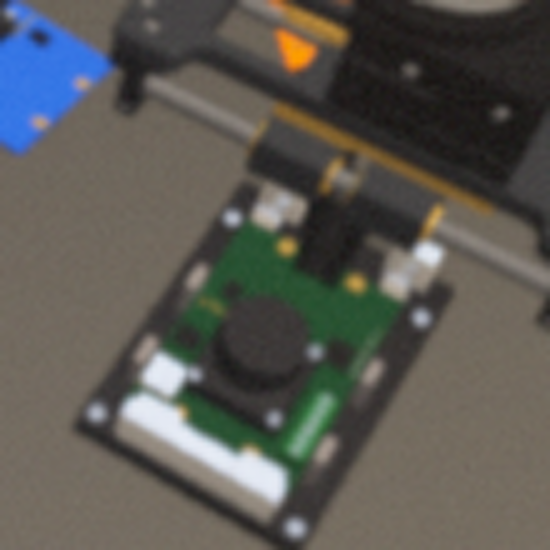

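The closed fingers, tip near (325,270), sit between the two catches (278,205) and (405,262), over bare board by the near edge. I'll press.

servo_tool(
  commands=[
    [[1,0,2,6,-0.002,-0.001,0.003],[1,0,2,10,-0.002,-0.001,0.003],[1,0,2,13,-0.002,-0.001,0.003],[1,0,2,15,-0.002,-0.001,0.003],[1,0,2,17,-0.002,-0.001,0.003]],
  ],
)

```text
time_s: 2.25
tcp_pos: [0.4576, 0.2525, 0.0361]
ee_rot: [[0.991, -0.133, 0.002], [-0.133, -0.991, 0.002], [0.002, -0.002, -1.0]]
wrist_force: [-3.9, -0.0, 12.1]
gripper_width: 0.005
gripper_force: 5.9
```

servo_tool(
  commands=[
    [[1,0,0,1,0,0,0],[1,0,0,2,0,0,0],[1,0,0,3,0,0,0],[1,0,0,4,0,0,0],[1,0,0,4.5,0,0,0]],
  ],
)

```text
time_s: 2.75
tcp_pos: [0.4573, 0.2521, 0.0304]
ee_rot: [[0.991, -0.133, 0.001], [-0.133, -0.991, 0.0], [0.001, -0.001, -1.0]]
wrist_force: [-2.3, -0.3, 8.6]
gripper_width: 0.006
gripper_force: 4.2
```

servo_tool(
  commands=[
    [[1,0,0,0.5,0,0,0],[1,0,0,1,0,0,0],[1,0,0,1.5,0,0,0],[1,0,0,2,0,0,0],[1,0,0,2,0,0,0]],
  ],
)

```text
time_s: 3.25
tcp_pos: [0.4573, 0.2521, 0.0303]
ee_rot: [[0.991, -0.132, 0.002], [-0.132, -0.991, 0.0], [0.001, -0.001, -1.0]]
wrist_force: [-5.9, -2.3, 18.7]
gripper_width: 0.002
gripper_force: 9.1
```

Firm stop at 19 N with no further travel, so it should be seated. I'll lift and look.

servo_tool(
  commands=[
    [[1,0,0,-8,0,0,0],[1,0,0,-40,0,0,0],[0.3,-30,0,-80,0,0,0],[0.3,-75,0,-100,0,0,0],[0.3,-120,0,-110,0,0,0]],
  ],
)

```text
time_s: 3.75
tcp_pos: [0.338, 0.2689, 0.1396]
ee_rot: [[0.991, -0.135, 0.003], [-0.135, -0.991, 0.004], [0.003, -0.005, -1.0]]
wrist_force: [-0.7, 1.5, 0.6]
gripper_width: 0.191
gripper_force: 0.0
```

Run:
```python
from h import *
grab('top','t3'); grab('scene','s3')
f=lambda i,x,y,w,h,s:cv2.resize(i[y:y+h,x:x+w],None,fx=s,fy=s,interpolation=cv2.INTER_CUBIC)
cv2.imwrite('pics/crop5.png',np.hstack([f(cv2.imread('pics/t3.png'),165,180,80,100,5),f(cv2.imread('pics/s3.png'),385,205,80,100,5)]))
```

```text
(no output)
```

View pics/crop5.png

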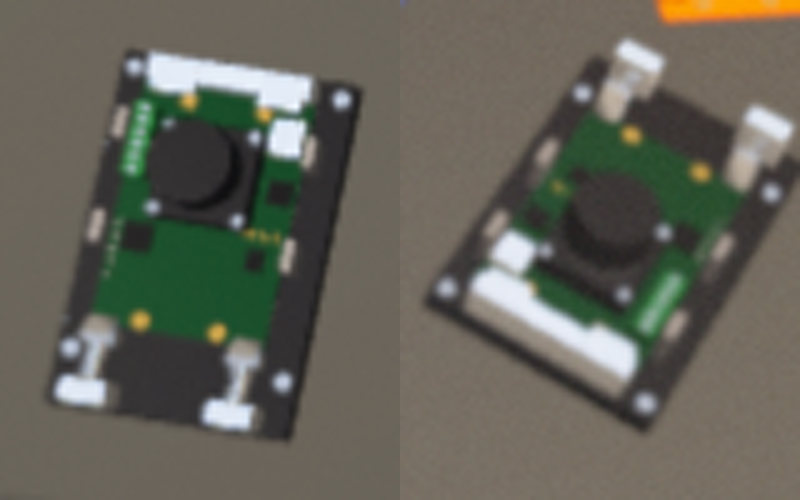

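The board's near edge has moved under both catches. In the top crop their noses (95,330) and (245,355) now overlap the green, and in the scene crop both stand over the lowered edge. The cap is still on, centred at (190,160) in the top crop and (616,208) in the scene crop.

Run:
```python
from h import *
t=lambda p,x,y,s:(np.array(p,float)+.5)/s-.5+[x,y]
a=back('top0',t([[190,159]],165,180,5),.0565);b=back('scene0',t([[615-400,207]],385,205,5),.0565)
print(a,b)
m=(a+b)[0,:2]/2; shift(m,.090,-7.6)
```

```text
[[0.51021543 0.24493561 0.0565    ]] [[0.51163492 0.24727464 0.0565    ]]
shift mm [177.3  -0.7  49.6] turn [-0.0035 -0.0011  0.0032]
```

servo_tool(
  commands=[
    [[0.3,45,0,5,-0.0035,-0.001,0.003],[0.3,90,-1,10,-0.0035,-0.001,0.003],[0.3,135,-1,15,-0.0035,-0.001,0.003],[0.3,165,-1,25,-0.0035,-0.001,0.003],[0.3,177,-1,40,-0.0035,-0.001,0.003]],
  ],
)

```text
time_s: 4.35
tcp_pos: [0.5175, 0.245, 0.0974]
ee_rot: [[0.99, -0.139, 0.002], [-0.139, -0.99, -0.002], [0.002, 0.001, -1.0]]
wrist_force: [1.0, 0.6, -0.1]
gripper_width: 0.677
gripper_force: 0.0
```

servo_tool(
  commands=[
    [[0.3,0,0,4,0,0,0],[0.3,0,0,8,0,0,0],[0.3,0,0,10,0,0,0],[0.3,0,0,10,0,0,0],[0.3,0,0,10,0,0,0]],
  ],
)

```text
time_s: 4.85
tcp_pos: [0.5136, 0.2459, 0.0889]
ee_rot: [[0.991, -0.135, 0.001], [-0.135, -0.991, -0.002], [0.001, 0.002, -1.0]]
wrist_force: [0.3, 0.3, -0.3]
gripper_width: 0.698
gripper_force: 0.0
```

Run:
```python
from h import *
shift([.511,.246],.0545,-7.6); print(r.sense()['gripper_width'])
```

```text
shift mm [-2.6  0.2 34.4] turn [ 0.0016 -0.0008 -0.0031]
0.6975422464212415
```

servo_tool(
  commands=[
    [[0.3,-2.5,0,10,0,0,0],[0.3,-2.5,0,20,0,0,0],[0.3,-2.5,0,30,0,0,0],[0.3,-2.5,0,34,0,0,0],[0.3,-2.5,0,34,0,0,0]],
  ],
)

```text
time_s: 5.35
tcp_pos: [0.5108, 0.2452, 0.0529]
ee_rot: [[0.991, -0.136, -0.002], [-0.136, -0.991, -0.004], [-0.002, 0.004, -1.0]]
wrist_force: [-0.4, -0.7, 0.1]
gripper_width: 0.702
gripper_force: 0.0
```

servo_tool(
  commands=[
    [[0.5,0,0,0,0,0,0],[0.6,0,0,0,0,0,0],[0.7,0,0,0,0,0,0],[0.8,0,0,0,0,0,0],[0.8,0,0,0,0,0,0]],
  ],
)

```text
time_s: 5.85
tcp_pos: [0.5115, 0.2457, 0.0544]
ee_rot: [[0.991, -0.136, 0.0], [-0.136, -0.991, -0.002], [0.0, 0.002, -1.0]]
wrist_force: [-0.4, -0.2, 0.8]
gripper_width: 0.367
gripper_force: 30.0
```

Gripped at 30 N. Lifting straight up.

servo_tool(
  commands=[
    [[0.8,0,0,-5,0,0,0],[0.8,0,0,-12,0,0,0],[0.8,0,0,-20,0,0,0],[0.8,0,0,-40,0,0,0],[0.8,0,0,-70,0,0,0]],
  ],
)

```text
time_s: 6.35
tcp_pos: [0.5105, 0.2452, 0.124]
ee_rot: [[0.991, -0.137, -0.003], [-0.137, -0.991, -0.004], [-0.002, 0.005, -1.0]]
wrist_force: [0.1, -0.1, -0.9]
gripper_width: 0.375
gripper_force: 30.0
```

Run:
```python
from h import *
shift([.466,-.179],.10,28.6); print(r.sense()['gripper_width'])
grab('top','t4'); grab('scene','s4')
f=lambda i,x,y,w,h,s:cv2.resize(i[y:y+h,x:x+w],None,fx=s,fy=s,interpolation=cv2.INTER_CUBIC)
cv2.imwrite('pics/crop6.png',f(cv2.imread('pics/s4.png'),360,150,130,130,4.5))
```

```text
shift mm [ 13.9 426.2  26. ] turn [ 0.0039  0.0038 -0.6361]
0.37539810480590835
```

View pics/crop6.png

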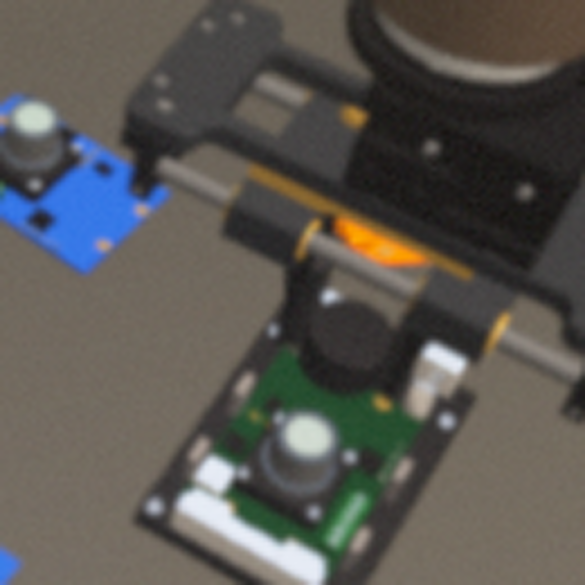

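The cap is held upright between the fingers (crop (348,340)), and the bare lens shows at (308,440). Checking the cap's offset in the grasp.

Run:
```python
from h import *
p=(np.array([[350,333.]])+.5)/4.5-.5+[360,150]
c=back('s4',p,.126); s=r.sense(); print(c, s['ee_rot'].T@(c[0]-s['tcp_pos'])*1000)
```

```text
[[0.50872786 0.24898932 0.126     ]] [-5.39175799 -0.61139795  3.15619521]
```

servo_tool(
  commands=[
    [[0.8,3,45,0,0,0,-0.12],[0.8,6,90,0,0,0,-0.25],[0.8,8,135,0,0,0,-0.38],[0.8,10,180,0,0,0,-0.51],[0.8,12,225,0,0,0,-0.636]],
  ],
)

```text
time_s: 6.95
tcp_pos: [0.4921, 0.0197, 0.1251]
ee_rot: [[0.875, 0.484, 0.0], [0.484, -0.875, -0.002], [-0.001, 0.002, -1.0]]
wrist_force: [1.3, 0.2, 0.6]
gripper_width: 0.365
gripper_force: 30.0
```

```bash
python3 -c "
from h import *
shift([.466,-.179],.075,28.6)"
```

```text
shift mm [-119.   161.2   50.5] turn [0.0021 0.0007 0.0059]
```

servo_tool(
  commands=[
    [[0.8,-28,37,0,0,0,0.005],[0.8,-56,75,5,0,0,0.005],[0.8,-84,113,20,0,0,0.005],[0.8,-110,149,40,0,0,0.005],[0.8,-119,161,55,0,0,0.005]],
  ],
)

```text
time_s: 7.45
tcp_pos: [0.4639, -0.1801, 0.0696]
ee_rot: [[0.882, 0.471, -0.001], [0.471, -0.882, -0.002], [-0.002, 0.002, -1.0]]
wrist_force: [0.3, 0.7, -0.4]
gripper_width: 0.368
gripper_force: 30.0
```

servo_tool(
  commands=[
    [[0.8,0,0,4,0,0,0],[0.8,0,0,8,0,0,0],[0.8,0,0,12,0,0,0],[0.8,0,0,15,0,0,0],[0.8,0,0,15,0,0,0]],
  ],
)

```text
time_s: 7.95
tcp_pos: [0.4654, -0.1763, 0.0552]
ee_rot: [[0.88, 0.476, -0.0], [0.476, -0.88, -0.002], [-0.001, 0.002, -1.0]]
wrist_force: [-0.1, -0.0, 0.2]
gripper_width: 0.369
gripper_force: 30.0
```

Run:
```python
from h import *
shift([.466,-.179],.021,28.6)
grab('top','t5'); grab('scene','s5'); 
for i in range(3): print(r.sense()['tcp_pos'])
f=lambda i,x,y,w,h,s:cv2.resize(i[y:y+h,x:x+w],None,fx=s,fy=s,interpolation=cv2.INTER_CUBIC)
cv2.imwrite('pics/crop7.png',f(cv2.imread('pics/s5.png'),210,120,90,110,5))
```

```text
shift mm [-0.7  2.6 34.2] turn [ 0.002   0.0014 -0.0034]
[ 0.46553887 -0.17661985  0.05550351]
[ 0.46553887 -0.17661985  0.05550351]
[ 0.46553887 -0.17661985  0.05550351]
```

View pics/crop7.png

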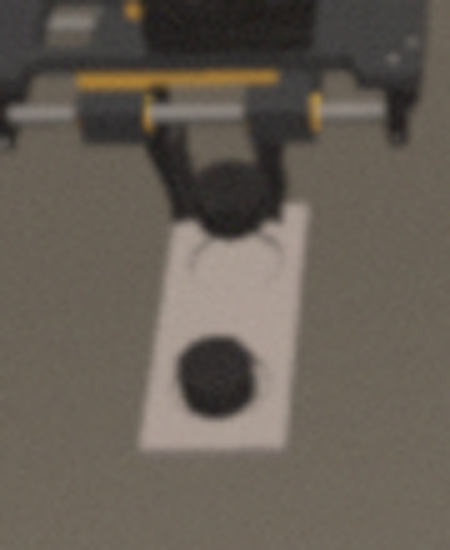

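The cap is held at crop (232,193), just above and behind the well, whose rim shows around (236,258). The spare cap is untouched at (216,377).

Run:
```python
from h import *
q=lambda p:(np.array([p],float)+.5)/5-.5+[210,120]
c=back('s5',q([231,191]),.0575); w=back('s5',q([236,258]),.008); s=r.sense()
print(c,w, 'move cap->well (scene)',s['ee_rot'].T@(w-c)[0]*1000,'vs top well',s['ee_rot'].T@(np.array([.466,-.179,0])-c[0])*1000)
```

```text
[[ 0.46752828 -0.17077359  0.0575    ]] [[ 0.46510667 -0.1773897   0.008     ]] move cap->well (scene) [-5.23004071  4.55013136 49.51595745] vs top well [-5.20231318  6.37227682 57.52033963]
```

servo_tool(
  commands=[
    [[0.8,-1,2,6,0,0,0],[0.8,-2,3,12,0,0,0],[0.8,-2,3,18,0,0,0],[0.8,-2,3,23,0,0,0],[0.8,-2,3,23,0,0,0]],
  ],
)

```text
time_s: 8.55
tcp_pos: [0.464, -0.1809, 0.0311]
ee_rot: [[0.881, 0.474, -0.003], [0.474, -0.881, -0.002], [-0.003, 0.001, -1.0]]
wrist_force: [0.6, -0.1, -0.2]
gripper_width: 0.367
gripper_force: 30.0
```

Run:
```python
from h import *
grab('top','t6'); grab('scene','s6'); s=r.sense(); p=s['tcp_pos']; print(p,s['wrist_force'])
f=lambda i,x,y,w,h,s:cv2.resize(i[y:y+h,x:x+w],None,fx=s,fy=s,interpolation=cv2.INTER_CUBIC)
S=8; A=f(cv2.imread('pics/s6.png'),232,140,50,75,S)
B=A.copy(); th=np.linspace(0,2*np.pi,60)
def ring(c,z,rad,col):
    uv=proj('s6',np.c_[c[0]+rad*np.cos(th),c[1]+rad*np.sin(th),np.full(60,z)])
    cv2.polylines(B,[np.int32((uv+.5-[232,140])*S-.5)],True,col,1)
ring([.4655,-.1785],.008,.0215,(0,255,0)); ring(p,p[2]+.002,.017,(0,0,255)); ring(p,p[2]-.018,.017,(255,255,0))
cv2.imwrite('pics/crop8.png',np.hstack([A,B]))
```

```text
[ 0.46471233 -0.18089633  0.03193715] [ 0.57562871 -0.36021098  0.84272495]
```

View pics/crop8.png

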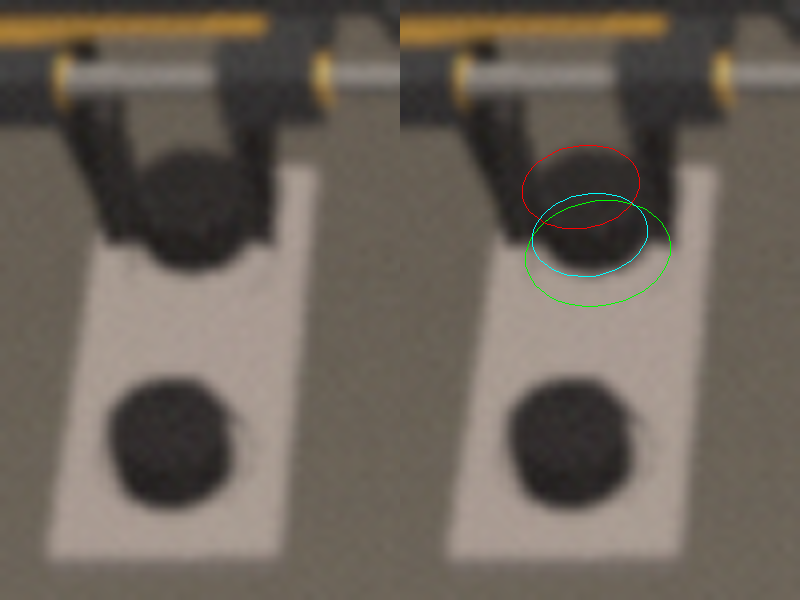

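In the left image the held cap's front rim is at (192,271), and the tray's near corners are at (48,557) and (280,557). The overlay (right) shows the cap 3 mm or so right of its prediction. I'll redo the well from scene-only tray corners.

Run:
```python
from h import *
from scipy.optimize import least_squares as ls
q=lambda p:(np.array(p,float).reshape(-1,2)+.5)/8-.5+[232,140]
s=r.sense();p=s['tcp_pos'];R=s['ee_rot']
uv=q([[48,557],[280,557],[316,163]])
# tray pose fit in scene only: near(spare) corners y=-75; far right corner y=+75
def P(v,loc): 
    c,n=np.cos(v[2]),np.sin(v[2]); L=np.array(loc); return np.c_[v[0]+c*L[:,0]-n*L[:,1],v[1]+n*L[:,0]+c*L[:,1],L[:,2]]
best=None
for sg in(1,-1):
  for a0 in (2.07,-1.07):
    f=lambda v:(proj('s6',P(v,[[-.032*sg,-.075,.008],[.032*sg,-.075,.008],[.032*sg,.075,.008]]))-uv).ravel()
    o=ls(f,[.4994,-.1614,a0],x_scale=[.01,.01,.1])
    if best is None or o.cost<best[0].cost: best=(o,sg)
v=best[0].x; w=P(v,[[0,.038,.008]])[0]
print('tray',v,'cost',best[0].cost,'well',w)
# cap: silhouette centre col 193, front rim row 271, from scene
z=p[2]-.018; th=np.linspace(0,6.28,90)
def g(c):
    k=lambda zz:proj('s6',np.c_[c[0]+.017*np.cos(th),c[1]+.017*np.sin(th),np.full(90,zz)])
    lo,hi=k(z),k(z+.02); u=q([[193,271],[193,150]])
    return [ (hi[:,0].max()+hi[:,0].min())/2-u[0,0], ((lo[:,1].max()-u[0,1])+(hi[:,1].min()-u[1,1]))/2]
c=ls(g,p[:2],diff_step=1e-3).x; print('cap',c,g(c))
print('move tool',R.T@np.r_[w[:2]-c,0]*1000,' by tcp/top:',R.T@np.r_[np.array([.466,-.179])-p[:2],0]*1000)
```

```text
tray [ 0.49930977 -0.15899695  2.07455491] cost 0.07272457399187908 well [ 0.46603034 -0.17734033  0.008     ]
cap [ 0.46296735 -0.17789421] [np.float64(-6.707523425575346e-12), np.float64(9.2228447101661e-12)]
move tool [ 2.95915976  0.96542451 -0.00395454]  by tcp/top: [ 2.03313934 -1.05853333 -0.00585989]
```

Both estimates agree: about +2.5 mm along tool x and nothing in y. Lowering gently.

servo_tool(
  commands=[
    [[0.8,2.5,0,0,0,0,0],[0.8,2.5,0,3,0,0,0],[0.8,2.5,0,6,0,0,0],[0.8,2.5,0,9,0,0,0],[0.8,2.5,0,9,0,0,0]],
  ],
)

```text
time_s: 9.15
tcp_pos: [0.4666, -0.1796, 0.0227]
ee_rot: [[0.88, 0.474, -0.001], [0.474, -0.88, -0.002], [-0.002, 0.001, -1.0]]
wrist_force: [-0.3, 0.0, -0.4]
gripper_width: 0.371
gripper_force: 30.0
```

servo_tool(
  commands=[
    [[0.8,0,0,0.5,0,0,0],[0.8,0,0,1,0,0,0],[0.8,0,0,1.5,0,0,0],[0.8,0,0,1.5,0,0,0],[0.8,0,0,1.5,0,0,0]],
  ],
)

```text
time_s: 9.65
tcp_pos: [0.467, -0.1797, 0.0217]
ee_rot: [[0.88, 0.474, -0.0], [0.474, -0.88, -0.003], [-0.001, 0.002, -1.0]]
wrist_force: [-0.1, -0.2, 0.5]
gripper_width: 0.37
gripper_force: 30.0
```

Rim is about 3.5 mm up, inside the well with no contact force. Release and retreat upward.

servo_tool(
  commands=[
    [[0.6,0,0,0,0,0,0],[0.5,0,0,0,0,0,0],[0.4,0,0,0,0,0,0],[0.4,0,0,0,0,0,0],[0.4,0,0,0,0,0,0]],
  ],
)

```text
time_s: 10.15
tcp_pos: [0.467, -0.1797, 0.0217]
ee_rot: [[0.88, 0.474, -0.0], [0.474, -0.88, -0.002], [-0.001, 0.002, -1.0]]
wrist_force: [0.5, 0.4, -0.4]
gripper_width: 0.587
gripper_force: 0.0
```

servo_tool(
  commands=[
    [[0.4,0,0,-5,0,0,0],[0.4,0,0,-20,0,0,0],[0.4,0,0,-50,0,0,0],[0.4,-40,0,-80,0,0,0],[0.4,-80,0,-120,0,0,0]],
  ],
)

```text
time_s: 10.65
tcp_pos: [0.3993, -0.2151, 0.1378]
ee_rot: [[0.88, 0.475, -0.002], [0.475, -0.88, -0.002], [-0.003, 0.001, -1.0]]
wrist_force: [1.5, -1.8, 0.1]
gripper_width: 0.602
gripper_force: 0.0
```

Run:
```python
from h import *
from scipy.optimize import least_squares as ls
grab('scene','s7'); grab('top','t7'); s=r.sense(); print(s['tcp_pos'],s['gripper_width'])
# dark blob near well in scene, top
for n,(x,y,w,h) in (('s7',(236,150,40,32)),('s7',(236,182,40,32)),('t7',(405,225,30,32)),('t7',(385,192,30,30))):
    g=cv2.cvtColor(cv2.imread(f'pics/{n}.png'),cv2.COLOR_BGR2GRAY)[y:y+h,x:x+w]
    m=(g<70).astype(np.uint8); k,l,st,ce=cv2.connectedComponentsWithStats(m)
    if k>1:
        i=1+st[1:,4].argmax(); c=ce[i]+[x,y]; print(n,st[i],c,back(n,[c],.013 if n=='s7' else .018))
    else: print(n,'none',g.min())
```

```text
[ 0.39992137 -0.21653877  0.1415998 ] 0.5946360786539895
s7 [ 14  13  13  15 157] [256.05732484 170.17197452] [[ 0.46679577 -0.17758251  0.013     ]]
s7 [ 10   6  14  15 176] [252.75568182 194.96590909] [[ 0.53385978 -0.1412201   0.013     ]]
t7 none 131
t7 [12  8  9  3 17] [400.82352941 201.23529412] [[ 0.54744277 -0.1442516   0.018     ]]
```

The cap is within 1 mm of the well centre. Its blob has the same shape as the seated spare cap's and is 76 mm from it, as the tray layout requires. Handing in.

```bash
python3 -c "
from station import r
print(r.finish_job())"
```

```text
the job is handed in; nothing more can be done
None
```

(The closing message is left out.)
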